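Gauge the depth of the marker well

TASK

Take the depth gauge out of its rest and lower its rod into the wide well of the wooden brush stand until it bottoms out. Then slide the gauge's round stop down the rod onto the top of the stand, keep it pressed there for a full second, and let go, leaving the gauge upright in the well with its stop on the stand.

Things in the scene. Friction and masses are not known exactly. Their poses are not given: they have to be found in the camera images.
- depth_rod: Depth gauge, about 0.15 kg: an upright steel rod, 16 mm in diameter, 130 mm long, ringed with dark marks. Origin: its lower tip; +z runs up the rod. The lowest 12 mm taper to 8 mm across. It carries a coaxial round aluminium stop, 60 mm across and 10 mm thick. It starts loose and upright in a hole 18 mm wide, 45 mm deep in the gauge rest, a dark wooden block 64 x 64 x 55 mm fixed to the worktop.
- rod_center (a point): The middle of the gauge's rod, on its axis, 65 mm above the tip and 65 mm below the top. At the start the stop's top face is 33 mm above this point; grip the rod by the bare 32 mm above the stop.
- depth_stop (a joint): How far the stop is slid down the rod (m): 0 at the start, its top face 98 mm and underside 88 mm above the rod's tip; at most 0.035. It stays where it is left; about 3 N on its top face slides it (open fingers straddling the rod can press it). With the rod on the well's bottom it meets the stand at 0.018; 50 mm of rod then stand above it.
- bore_mouth (a point): Centre of the mouth of the wide well, level with the top of the brush stand, a pale wooden block 150 x 64 x 85 mm high fixed to the worktop. The well is round, upright, blind, 24 mm wide and 70 mm deep, 43 mm from the block's centre; point x points along the block to the short end 32 mm away, z up. The four other bores are 10 mm wide.
Mind the look-alikes: they are no part of the job. Of the things like the depth_rod, leave any that is orange, purple or turquoise; of the rest the smaller one is meant.

How it is judged:
On the way, in this order (a step that is already met when the one before it is completed fails the run):
1. the rod stands on the bottom of the wide well (horizontal distance between depth_rod and bore_mouth below 0.012 m and z of depth_rod in the frame of bore_mouth below -0.066 m and angle between depth_rod's own z axis and vertical below 0.175 rad), for 0.2 s.
2. the stop is held down on the stand's top by the fingers, with the rod on the bottom (all of step 1 and value of joint depth_stop above 0.014 m and contact force between the fingers and depth_rod above 1 N), for 0.5 s.
At the end, for the whole second after the job is handed in: The rod stands at rest in the wide well, its tip within 4 mm of the bottom and within 12 mm of the well's axis, within 10 degrees of upright, with the stop slid down at least 14 mm (within 4 mm of the stand's top), and released (all of step 1 and value of joint depth_stop above 0.014 m and linear speed of depth_rod below 0.02 m/s); the robot touches nothing.
It also fails if it takes over 48 s, if anything falls off the work surface, if the arm or the gripper's body presses on something with over 40 N, if the wrist force passes 120 N, or if a joint passes its speed limit or range.

ROBOT

A 7-joint arm with a two-finger parallel gripper is mounted at the origin on a cart in front of the work surface, level with it; the furniture and walls round the work are solid. World frame = base frame: x ahead of the robot, y to its left, z up, the work surface at z = 0. Lengths are in m, angles in rad, forces in N, time in s.
With the tool pointing down it reaches from about 0.4 to 0.875 m from the base axis. Payload 19.3 kg.
Tool frame: the origin (TCP) lies at the very end of the fingers, on their centre line; the grasp point (between the pads) lies 19 mm behind it; z points along the fingers, y is the line along which they close (so a half turn about z gives the same grasp; the last joint's range is limited). The gripper opens to 85 mm and grips with 20 to 120 N. Pads are 22 mm wide; open, the fingers measure 114 mm over their backs; the gripper's body (76 mm by 85 mm) begins 54 mm behind the grasp point. The pads swing forward as they close: fully open they stand 13 mm farther back than shut.
Start: joints at [1.144, 0.521, -0.036, 1.599, 0.021, 1.021, -0.113], TCP at [0.218, -0.586, 0.231] pointing down, gripper open.
Joint ranges: [-2.91, 2.91], [-0.3, 2.13], [-1.5, 1.42], [0.17, 2.43], [-1.26, 4.41], [0.16, 1.93], [-2.52, 2.52]. Speed limits (rad/s): [1.89, 1.89, 2.39, 2.39, 3.01, 3.01, 3.01].

INTERFACE

Orientations are given as [roll, pitch, yaw] about the fixed x, y, z axes, in that order (R = Rz(yaw) Ry(pitch) Rx(roll)).
In Python, from workcell import bot gives the robot as it stands. The module is installed in compiled form; this text tells all that it offers.
- The arm moves only by the tool apply_moves, never from a script. Its arguments are lists of equal length, an entry for each row: "claw": the finger opening in m, from 0 to 0.0854; "xyz": the shift along the tool's x, y, z in m, a list of three; "twist": the turn, a rotation vector about the tool's x, y, z in rad, a list of three. A call has 1 to 20 rows; each row shifts and turns the commanded pose from where the row before left it, along the tool's axes as they then stand; what a row does not reach is not made up. A row lasts 1/10 s, in which the tool goes at most 50 mm and 8.59 degrees, less where a joint would pass 70% of its speed; a pose out of reach is approached as far as the arm can. A call with a gripper value outside its range is refused whole. The fingers move at their own pace and stop on an object; "force" is the grip in N (left out, the last holds). Time passes only in rows, so rows that do not move let the fingers close. It gives the time, the measured TCP pose, the force, the opening and the grip force at its end, in the units of the state.
- bot.observe(): the state, without advancing time (a new reading comes with each control period).
- bot.grab_frame(name): name is "scene" or "top" or "wrist"; returns a dict with "img" (420x560x3 uint8, red, green, blue), "vfov" (degrees; the focal length in pixels is half the picture's height over the tangent of half this angle, whatever the lens; pixels are square), "cx", "cy" (the principal point, pixels), "distortion" ([k1, k2, p1, p2, k3] as OpenCV has them; the pictures are not rectified), "view" (4x4, takes a point from world to camera coordinates). Camera axes: x right, y up, looking along -z (the intrinsics and any distortion apply to the point x, -y, -z); pixel columns grow to the right and rows downward; lengths in m; the calibration is good to about 2 mm. A picture is of the moment at which its call begins. There is no depth.
- bot.job_done(): hands the job in; it is judged then, once.
Trained networks look in the newest picture that a camera, given by its name, has taken for a name from the list of things; names that differ only in an ending like _2 or _b are one class to them, and where a whole thing is asked for, a point or a joint stands for the part that bears it (a point fixed in the world has none). Each returns a list of dicts, best first, with "score" (0 to 1); they miss things now and then, are a little off and sometimes report something else, mostly with a low value. They report only what shows in the picture. A call takes as long as a camera call. They do not tell look-alikes from the thing itself.
- bot.find_in(camera, query): "position" ([x, y, z] in m, in world coordinates, good to about 4 mm: the middle of the surface that is visible of it).
The state is a dict: "clock": time; "qpos": joint angles; "qd": joint speeds; "joint_efforts": joint torques, N m; "position": TCP position; "tool_rot": TCP orientation; "force": force on the tool from outside, world axes, zero at the start; "moment": the same for the moment, N m; "grip_width": finger opening in m; "finger_force": force on a finger pad.
Only numpy, scipy, OpenCV 4.12 (cv2) and the standard library are available. Lean on these libraries where they do the work, as an engineer would, in place of code of your own. Each camera call takes 0.05 s, during which the arm holds its last target. There are 200 camera calls.

## Working session

There is one attempt and no reset: what is moved stays moved. The work goes in short steps, Python scripts to look and compute and a tool call to move; the robot and the scene stay as the last step left them, time stands still between calls to the robot, and variables do not carry over. Pictures are saved under pics/ and viewed, at most 10 in all, crops included, and the job is handed in when it is done.

Besides the shell and the picture viewer there is one more tool, called as name(argument=value, ...) on one line, values as JSON. apply_moves: Moves the arm, as the interface text tells. Its arguments: {"type":"object","properties":{"claw":{"type":"array"},"xyz":{"type":"array"},"twist":{"type":"array"},"force":{"type":"number"}},"required":["claw","xyz","twist"]}

```bash
mkdir -p pics
cat > h.py <<'E'
import numpy as np, cv2
from workcell import bot
def grab(n,save=None):
    f=bot.grab_frame(n)
    if save: cv2.imwrite('pics/'+save,f['img'][:,:,::-1])
    return f
def K(f):
    F=f['img'].shape[0]/2/np.tan(np.radians(f['vfov'])/2)
    return np.array([[F,0,f['cx']],[0,F,f['cy']],[0,0,1.]])
def px2w(f,u,v,z):
    p=cv2.undistortPoints(np.array([[[u,v]]],float),K(f),np.array(f['distortion'],float))[0,0]
    V=np.array(f['view']);d=V[:3,:3].T@np.array([p[0],-p[1],-1]);c=-V[:3,:3].T@V[:3,3]
    return c+d*(z-c[2])/d[2]
def w2px(f,P):
    V=np.array(f['view']);q=V[:3,:3]@np.array(P)+V[:3,3]
    q=np.array([[q[0],-q[1],-q[2]]])
    return cv2.projectPoints(q,np.zeros(3),np.zeros(3),K(f),np.array(f['distortion'],float))[0][0,0]
E
python3 - <<'E'
from h import *
np.set_printoptions(precision=4,suppress=True)
s=bot.observe();print(s)
fs={n:grab(n,n+'0.png') for n in('scene','top')}
for n in fs:
    for q in('depth_rod','bore_mouth'):
        try:
            for d in bot.find_in(n,q): print(n,q,d,w2px(fs[n],d['position']))
        except Exception as e: print(n,q,e)
E
cd pics; python3 -c "
import cv2,numpy as np
a=cv2.imread('scene0.png');b=cv2.imread('top0.png')
print(a.shape)"
```

```text
{'clock': 0.0, 'qpos': array([ 1.1438,  0.522 , -0.0363,  1.6   ,  0.0212,  1.0211, -0.1128]), 'qd': array([ 0.0013,  0.0008,  0.0012, -0.001 ,  0.0023,  0.0001,  0.0008]), 'joint_efforts': array([  0.0017, -92.7088,   1.9806, -36.9915,   0.0179,   0.0084,
        -0.0001]), 'position': array([ 0.2181, -0.5854,  0.2307]), 'tool_rot': array([-3.1405,  0.0001,  0.3567]), 'force': array([1.1264, 0.0853, 0.4763]), 'moment': array([ 0.0115, -0.0007, -0.0033]), 'finger_force': 0.0, 'grip_width': 0.08551063717820637}
scene depth_rod {'position': [0.4459, 0.228, 0.1001], 'score': 0.84} [303.3867 240.9603]
scene depth_rod {'position': [0.4457, 0.1277, 0.0999], 'score': 0.79} [322.5452 214.9764]
scene depth_rod {'position': [0.5053, 0.4887, 0.1302], 'score': 0.76} [219.7102 303.7383]
scene depth_rod {'position': [0.6536, 0.2513, 0.1362], 'score': 0.58} [231.1053 204.2406]
scene depth_rod {'position': [0.5527, 0.1792, 0.1056], 'score': 0.56} [278.5351 209.6352]
scene bore_mouth {'position': [0.4976, -0.1491, 0.0741], 'score': 0.69} [349.742  155.4267]
top depth_rod {'position': [0.66, 0.2477, 0.1308], 'score': 0.91} [249.8415 168.8386]
top depth_rod {'position': [0.4425, 0.1221, 0.0978], 'score': 0.88} [303.5275 257.2451]
top depth_rod {'position': [0.5085, 0.4773, 0.1349], 'score': 0.82} [156.074  231.8945]
top depth_rod {'position': [0.5586, 0.1747, 0.1069], 'score': 0.73} [280.7153 210.3896]
top depth_rod {'position': [0.5001, -0.1687, 0.0869], 'score': 0.73} [418.5248 231.1761]
top depth_rod {'position': [0.4546, 0.2227, 0.097], 'score': 0.57} [262.2012 253.4439]
top bore_mouth {'position': [0.4988, -0.1681, 0.0868], 'score': 0.61} [418.3176 231.7023]
(420, 560, 3)
```

View pics/top0.png

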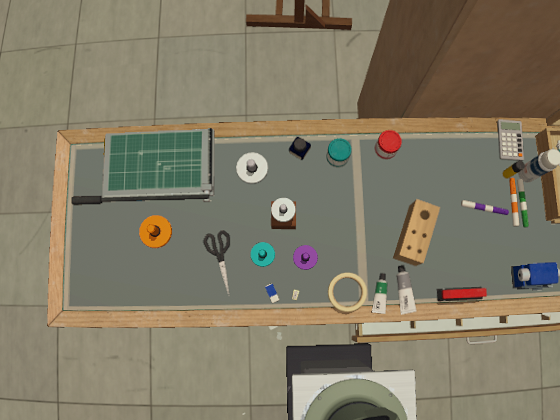

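View pics/scene0.png

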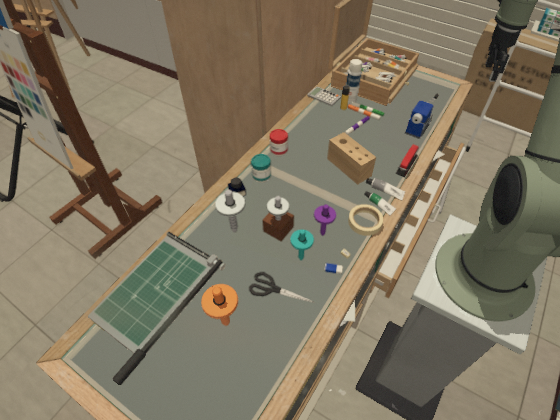

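The top view shows the plain gauge with its small stop in the dark block near (283,211). The large white one at (251,168) is a look-alike. The pale stand is at (419,232), with its wide well at about (425,214).

Run:
```python
from h import *
np.set_printoptions(precision=4,suppress=True)
a=cv2.imread('pics/top0.png')
c=lambda x,y:cv2.resize(a[y:y+72,x:x+64],None,fx=6,fy=6,interpolation=cv2.INTER_CUBIC)
cv2.imwrite('pics/crop.png',np.hstack([c(250,175),c(390,195)]))
f=grab('top')
print(px2w(f,283,209,.14),px2w(f,425,214,.085))
for P in [(.5586,.1747,.14),(.5586,.1747,.108)]: print(w2px(f,P))
```

```text
[0.5553 0.1688 0.14  ] [ 0.5437 -0.1892  0.085 ]
[280.5081 207.7028]
[280.7086 210.3025]
```

View pics/crop.png

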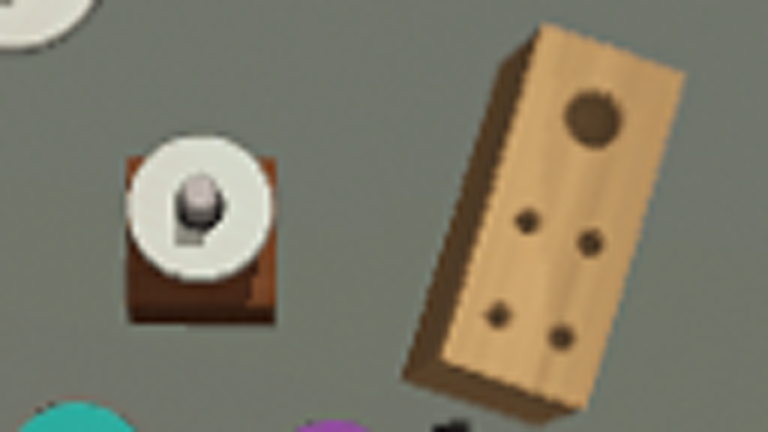

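apply_moves(claw=[0.06,0.06,0.06,0.06,0.06,0.06,0.06,0.06,0.06,0.06,0.06,0.06,0.06,0.06,0.06,0.06,0.06,0.06,0.06,0.06], xyz=[[0,0,-0.02],[0,0,-0.02],[0,0,-0.02],[0.03,-0.037,0],[0.03,-0.037,0],[0.03,-0.037,0],[0.03,-0.037,0],[0.03,-0.037,0],[0.03,-0.04,0],[0.03,-0.04,0],[0.03,-0.04,0],[0.02,-0.04,0],[0.02,-0.04,0],[0.01,-0.04,0],[0,-0.04,0],[0,-0.04,0],[0,-0.04,0],[0,-0.04,0],[0,-0.04,0],[0,0,0]], twist=[[0,0,0.12],[0,0,0.12],[0,0,0.117],[0,0,0],[0,0,0],[0,0,0],[0,0,0],[0,0,0],[0,0,0],[0,0,0],[0,0,0],[0,0,0],[0,0,0],[0,0,0],[0,0,0],[0,0,0],[0,0,0],[0,0,0],[0,0,0],[0,0,0]], force=40)

```text
clock: 2.35
position: [0.5081, 0.0447, 0.2915]
tool_rot: [-3.14, -0.0, 0.006]
force: [0.5, -0.7, -0.3]
grip_width: 0.06
finger_force: 0.0
```

apply_moves(claw=[0.06,0.06,0.06,0.06,0.06], xyz=[[0.015,-0.035,0],[0.015,-0.035,0],[0.01,-0.035,0],[0.01,-0.019,0],[0,0,0]], twist=[[0,0,0],[0,0,0],[0,0,0],[0,0,0.006],[0,0,0]])

```text
clock: 2.85
position: [0.5588, 0.1662, 0.2908]
tool_rot: [-3.14, 0.0, -0.003]
force: [-0.2, -1.4, -1.2]
grip_width: 0.0599
finger_force: 0.0
```

Run:
```python
from h import *
np.set_printoptions(precision=4,suppress=True)
f=grab('wrist','w1.png')
s=bot.observe();print(s['position'],s['tool_rot'],s['clock'])
for d in bot.find_in('wrist','depth_rod'): print(d,w2px(f,d['position']))
for P in [(.561,.1685,.14),(.561,.1685,.108)]: print(w2px(f,P))
V=np.array(f['view']);print(-V[:3,:3].T@V[:3,3])
```

```text
[0.5585 0.1643 0.2909] [-3.1414  0.0006 -0.0046] 2.9
{'position': [0.4564, 0.1216, 0.0968], 'score': 0.93} [320.6433 261.2611]
{'position': [0.4629, 0.2152, 0.0953], 'score': 0.92} [243.6839 256.0691]
{'position': [0.5648, 0.1722, 0.108], 'score': 0.9} [278.25   176.3849]
{'position': [0.6668, 0.2395, 0.1285], 'score': 0.78} [202.7983  71.7884]
{'position': [0.5136, 0.4626, 0.1287], 'score': 0.71} [  7.4244 228.5216]
[281.5747 187.6888]
[281.7188 179.8317]
[0.641  0.1667 0.4329]
```

View pics/w1.png

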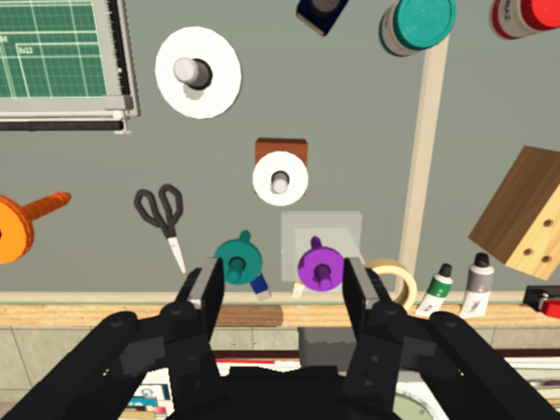

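The wrist view confirms the gauge: rod top at (280,186), stop centre at (280,179). That puts the rod at about (0.5625, 0.170).

apply_moves(claw=[0.06,0.06,0.06,0.06,0.06,0.06], xyz=[[0.004,-0.005,0.03],[0,0,0.04],[0,0,0.04],[0,0,0.03],[0,0,0],[0,0,0]], twist=[[0,0,0],[0,0,0],[0,0,0],[0,0,0],[0,0,0],[0,0,0]])

```text
clock: 3.55
position: [0.5628, 0.1675, 0.1522]
tool_rot: [3.141, -0.0, -0.007]
force: [1.0, 0.6, 0.0]
grip_width: 0.0598
finger_force: 0.0
```

Run:
```python
from h import *
np.set_printoptions(precision=4,suppress=True)
P=[]
for i in range(3):
    f=grab('wrist','w2.png'); s=bot.observe();P.append(s['position'])
print(P,s['tool_rot'],s['clock'])
for d in bot.find_in('wrist','depth_rod')[:3]: print(d,w2px(f,d['position']))
p=np.mean(P,0);print(p)
for z in(.14,.108): print(w2px(f,(.5625,.17,z)))
```

```text
[array([0.5633, 0.1679, 0.153 ]), array([0.5634, 0.1682, 0.1533]), array([0.5634, 0.1683, 0.1532])] [-3.1408 -0.0026 -0.0067] 3.7
{'position': [0.6638, 0.2379, 0.127], 'score': 0.92} [143.7141  64.511 ]
{'position': [0.4562, 0.1248, 0.0977], 'score': 0.62} [339.1103 351.2651]
{'position': [0.5673, 0.1708, 0.1064], 'score': 0.58} [280.215  227.1255]
[0.5634 0.1681 0.1532]
[281.2073 257.9347]
[281.4779 234.8038]
```

View pics/w2.png

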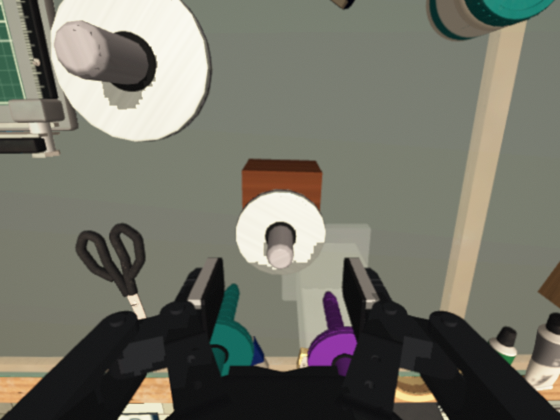

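The rod top at (280,257) is within about 1 px of the prediction, so I'll descend and grip.

apply_moves(claw=[0.06,0.06,0.06,0.0,0.0,0.0,0.0,0.0,0.0,0.0,0.0], xyz=[[0,-0.002,0.02],[0,0,0.02],[0,0,0],[0,0,0],[0,0,0],[0,0,0],[0,0,0],[0,0,0],[0,0,0],[0,0,0],[0,0,0]], twist=[[0,0,0],[0,0,0],[0,0,0],[0,0,0],[0,0,0],[0,0,0],[0,0,0],[0,0,0],[0,0,0],[0,0,0],[0,0,0]], force=40)

```text
clock: 4.85
position: [0.5632, 0.1704, 0.1124]
tool_rot: [-3.141, -0.002, -0.006]
force: [0.3, 0.8, 7.5]
grip_width: 0.015
finger_force: 38.9
```

apply_moves(claw=[0.0,0.0,0.0,0.0,0.0,0.0,0.0,0.0,0.0], xyz=[[0,0,-0.01],[0,0,-0.02],[0,0,-0.02],[0,0,-0.02],[0,0,-0.02],[0,0,-0.02],[0,0,-0.02],[0,0,0],[0,0,0]], twist=[[0,0,0],[0,0,0],[0,0,0],[0,0,0],[0,0,0],[0,0,0],[0,0,0],[0,0,0],[0,0,0]])

```text
clock: 5.75
position: [0.5624, 0.1702, 0.2416]
tool_rot: [-3.141, -0.001, -0.006]
force: [-1.1, -0.3, -2.7]
grip_width: 0.0144
finger_force: 39.3
```

Run:
```python
from h import *
f=grab('wrist','w3.png'); s=bot.observe();print(s['position'],s['force'],s['grip_width'])
```

```text
[0.56215587 0.1700938  0.2409627 ] [-0.1872695  -0.3153522  -2.32281544] 0.014932445067392124
```

View pics/w3.png

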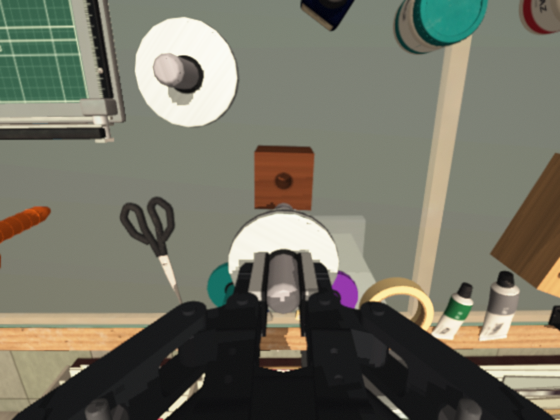

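The gauge is gripped and clear of its rest, whose hole is at (283,181). Next I'll carry it to just short of the well, so that the well stays in the wrist camera's view.

apply_moves(claw=[0,0,0,0,0,0,0,0,0,0,0,0,0,0], xyz=[[0,0.02,0],[-0.01,0.03,0],[-0.01,0.035,0],[-0.01,0.035,0],[-0.01,0.035,0],[-0.01,0.035,0],[-0.01,0.035,0],[-0.01,0.035,0],[-0.01,0.035,0],[0,0.03,0],[0,0.02,0],[0,0.014,0],[0,0,0],[0,0,0]], twist=[[0,0,0],[0,0,0],[0,0,0],[0,0,0],[0,0,0],[0,0,0],[0,0,0],[0,0,0],[0,0,0],[0,0,0],[0,0,0],[0,0,0],[0,0,0],[0,0,0]])

```text
clock: 7.2
position: [0.4802, -0.1874, 0.2409]
tool_rot: [-3.141, 0.001, -0.006]
force: [0.1, 0.8, -2.2]
grip_width: 0.0147
finger_force: 39.3
```

Run:
```python
from h import *
np.set_printoptions(precision=4,suppress=True)
f=grab('wrist','w4.png'); s=bot.observe();print(s['position'],s['tool_rot'],s['force'],s['grip_width'],s['clock'])
print(w2px(f,(.542,-.189,.085)), bot.find_in('wrist','bore_mouth'))
p=s['position']
for dz in(-.085,-.105,): print(w2px(f,p+[0,0,dz]))
for u,v in((270,170),(280,170),(280,180)):print(u,v,px2w(f,u,v,.085))
```

```text
[ 0.4803 -0.1871  0.241 ] [-3.1409  0.0006 -0.0051] [ 0.0796  0.6212 -1.2623] 0.014278618794573195 7.25
[285.2444 124.408 ] [{'position': [0.5173, -0.1736, 0.0863], 'score': 0.85}]
[283.66   212.6384]
[283.6131 204.5219]
270 170 [ 0.4989 -0.174   0.085 ]
280 170 [ 0.4989 -0.1837  0.085 ]
280 180 [ 0.4888 -0.1837  0.085 ]
```

View pics/w4.png

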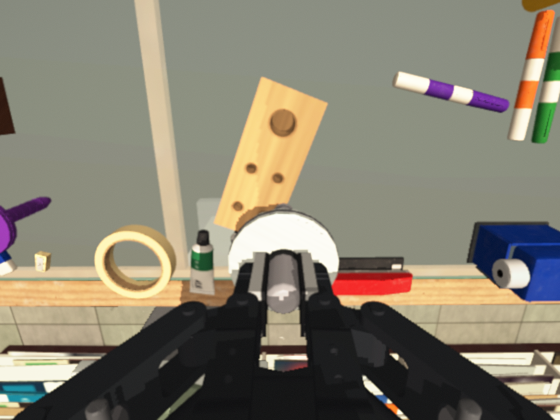

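The wrist view shows the well at (283,123.5), which gives about (0.543, -0.187). I'll move 63 mm ahead and start the insertion.

apply_moves(claw=[0,0,0,0,0,0,0,0,0,0,0], xyz=[[0.02,0,0],[0.02,0,0],[0.015,0,0],[0.008,0,0],[0,0,0],[0,0,0.02],[0,0,0.02],[0,0,0.01],[0,0,0.01],[0,0,0.01],[0,0,0]], twist=[[0,0,0],[0,0,0],[0,0,0],[0,0,0],[0,0,0],[0,0,0],[0,0,0],[0,0,0],[0,0,0],[0,0,0],[0,0,0]])

```text
clock: 8.4
position: [0.5428, -0.1885, 0.1704]
tool_rot: [-3.141, 0.001, -0.006]
force: [-1.2, 0.6, -1.9]
grip_width: 0.0151
finger_force: 39.3
```

Run:
```python
from h import *
f=grab('scene'); s=bot.observe();print(s['position'],s['force'],s['moment'],s['grip_width'],s['clock'])
u,v=w2px(f,(.543,-.187,.09)).astype(int);print(u,v)
a=f['img'][v-50:v+40,u-60:u+60,::-1]
g=grab('wrist');b=g['img'][90:330,180:400,::-1]
cv2.imwrite('pics/c5.png',np.hstack([cv2.resize(a,(500,375),interpolation=cv2.INTER_CUBIC),cv2.resize(b,(300,375))]))
```

```text
[ 0.54308501 -0.18859679  0.17107602] [ 0.29916559  0.353331   -0.75756051] [-0.01008705 -0.00948066  0.0073387 ] 0.01449686000637704 8.45
342 139
```

View pics/c5.png

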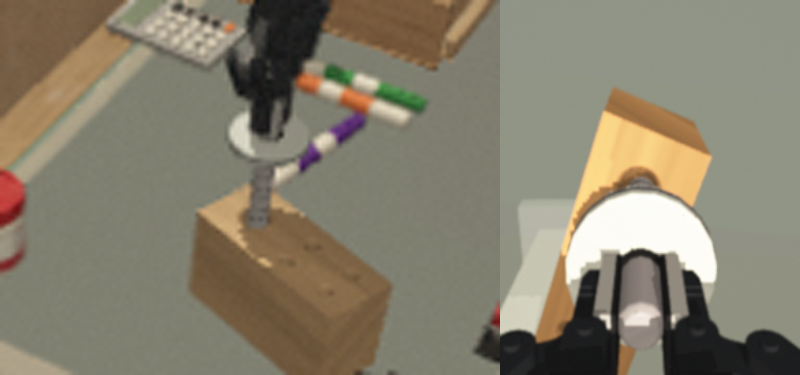

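The crops show the rod over the well with its tip at the mouth, and the force readings are free of contact, so I'll continue down.

apply_moves(claw=[0,0,0,0,0,0,0], xyz=[[0,-0.001,0.01],[0,0,0.01],[0,0,0.01],[0,0,0.01],[0,0,0.008],[0,0,0.003],[0,0,0]], twist=[[0,0,0],[0,0,0],[0,0,0],[0,0,0],[0,0,0],[0,0,0],[0,0,0]])

```text
clock: 9.2
position: [0.5431, -0.1876, 0.1198]
tool_rot: [-3.141, 0.001, -0.006]
force: [-0.3, 0.3, -0.6]
grip_width: 0.0145
finger_force: 39.3
```

apply_moves(claw=[0,0,0,0,0], xyz=[[0,0,0.001],[0,0,0.001],[0,0,0.001],[0,0,0],[0,0,0]], twist=[[0,0,0],[0,0,0],[0,0,0],[0,0,0],[0,0,0]])

```text
clock: 9.7
position: [0.5434, -0.1877, 0.1175]
tool_rot: [3.141, -0.0, -0.006]
force: [-0.3, -1.4, 2.5]
grip_width: 0.0147
finger_force: 39.6
```

apply_moves(claw=[0,0,0,0], xyz=[[0,0,0.001],[0,0,0],[0,0,0],[0,0,0]], twist=[[0,0,0],[0,0,0],[0,0,0],[0,0,0]])

```text
clock: 10.1
position: [0.544, -0.1878, 0.1172]
tool_rot: [3.141, -0.002, -0.006]
force: [-0.6, 0.5, 11.8]
grip_width: 0.0143
finger_force: 40.9
```

It has bottomed out, at 12 N. Now I'll open the fingers to straddle the rod and press the stop.

apply_moves(claw=[0.034,0.034,0.034,0.034,0.034,0.034,0.034,0.034,0.034,0.034], xyz=[[0,0,0],[0,0,0],[0,0,0],[0,0,0],[0,0,0],[0,0,0.004],[0,0,0.004],[0,0,0.004],[0,0,0.004],[0,0,0]], twist=[[0,0,0],[0,0,0],[0,0,0],[0,0,0],[0,0,0],[0,0,0],[0,0,0],[0,0,0],[0,0,0],[0,0,0]])

```text
clock: 11.1
position: [0.5429, -0.1876, 0.0996]
tool_rot: [-3.141, 0.001, -0.006]
force: [-0.7, -0.1, -0.4]
grip_width: 0.0341
finger_force: 0.0
```

apply_moves(claw=[0.034,0.034,0.034,0.034], xyz=[[0,0,0.002],[0,0,0.002],[0,0,0],[0,0,0]], twist=[[0,0,0],[0,0,0],[0,0,0],[0,0,0]])

```text
clock: 11.5
position: [0.5432, -0.1875, 0.0962]
tool_rot: [-3.141, 0.0, -0.006]
force: [-0.0, -0.4, 0.1]
grip_width: 0.0338
finger_force: 0.0
```

Run:
```python
from h import *
f=grab('scene'); s=bot.observe();print(s['position'],s['force'],s['moment'],s['grip_width'],s['clock'])
a=f['img'][79:179,282:402,::-1]
g=grab('wrist');b=g['img'][90:330,180:400,::-1]
cv2.imwrite('pics/c6.png',np.hstack([cv2.resize(a,(450,375),interpolation=cv2.INTER_CUBIC),cv2.resize(b,(344,375))]))
```

```text
[ 0.54314514 -0.18756114  0.09623813] [0.77282707 0.47977744 0.04791226] [ 0.0157058   0.01904689 -0.00676849] 0.034094628649863394 11.55
```

View pics/c6.png

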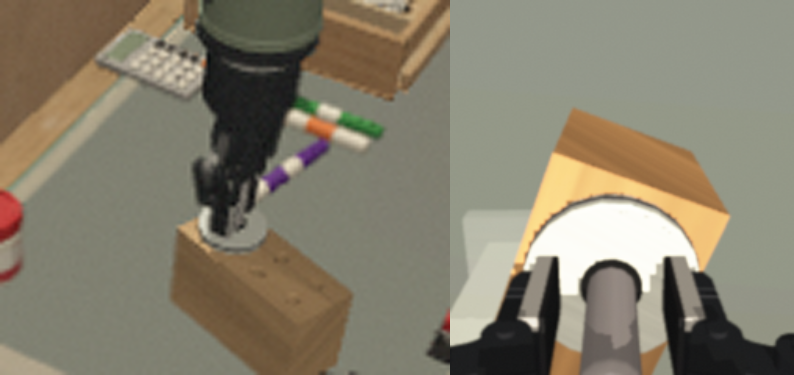

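The stop is now close to the stand's top with the fingers straddling the rod. I'll keep pressing.

apply_moves(claw=[0.034,0.034,0.034,0.034,0.034], xyz=[[0,0,0.002],[0,0,0.002],[0,0,0.001],[0,0,0],[0,0,0]], twist=[[0,0,0],[0,0,0],[0,0,0],[0,0,0],[0,0,0]])

```text
clock: 12.1
position: [0.5437, -0.1878, 0.094]
tool_rot: [3.141, -0.002, -0.007]
force: [-16.2, 4.2, 55.1]
grip_width: 0.0339
finger_force: 27.5
```

apply_moves(claw=[0.034,0.034,0.034,0.034,0.034,0.034,0.034,0.034,0.034,0.034,0.034,0.034,0.034,0.034], xyz=[[0,0,-0.001],[0,0,-0.0005],[0,0,0],[0,0,0],[0,0,0],[0,0,0],[0,0,0],[0,0,0],[0,0,0],[0,0,0],[0,0,0],[0,0,0],[0,0,0],[0,0,0]], twist=[[0,0,0],[0,0,0],[0,0,0],[0,0,0],[0,0,0],[0,0,0],[0,0,0],[0,0,0],[0,0,0],[0,0,0],[0,0,0],[0,0,0],[0,0,0],[0,0,0]])

```text
clock: 13.5
position: [0.5437, -0.1877, 0.0941]
tool_rot: [3.141, -0.001, -0.006]
force: [-7.6, 2.0, 27.3]
grip_width: 0.0345
finger_force: 13.9
```

Held for over a second at about 27 N. Now I'll let go and rise clear.

apply_moves(claw=[0.034,0.034,0.04,0.045,0.05,0.05,0.05,0.05,0.05,0.05,0.05,0.05,0.05,0.05], xyz=[[0,0,-0.002],[0,0,-0.005],[0,0,-0.01],[0,0,-0.01],[0,0,-0.015],[0,0,-0.02],[0,0,-0.02],[0,0,-0.02],[0,0,-0.02],[-0.02,0,-0.01],[-0.02,0,0],[-0.02,0,0],[0,0,0],[0,0,0]], twist=[[0,0,0],[0,0,0],[0,0,0],[0,0,0],[0,0,0],[0,0,0],[0,0,0],[0,0,0],[0,0,0],[0,0,0],[0,0,0],[0,0,0],[0,0,0],[0,0,0]])

```text
clock: 14.9
position: [0.4836, -0.1874, 0.2257]
tool_rot: [3.141, -0.001, -0.006]
force: [0.3, 1.0, 0.2]
grip_width: 0.05
finger_force: 0.0
```

Run:
```python
from h import *
f=grab('scene'); s=bot.observe();print(s['position'],s['force'],s['grip_width'],s['clock'])
a=f['img'][79:179,282:402,::-1]
g=grab('wrist');b=g['img'][40:330,150:410,::-1]
print(w2px(g,(.543,-.187,.145)),w2px(g,(.543,-.187,.095)))
cv2.imwrite('pics/c7.png',np.hstack([cv2.resize(a,(450,375),interpolation=cv2.INTER_CUBIC),cv2.resize(b,(336,375))]))
```

```text
[ 0.48391046 -0.18725936  0.22539687] [-0.33843999 -0.2744589   0.53106168] 0.04988023046435886 14.95
[283.27091697 136.1553558 ] [283.17637024 130.04290798]
```

View pics/c7.png

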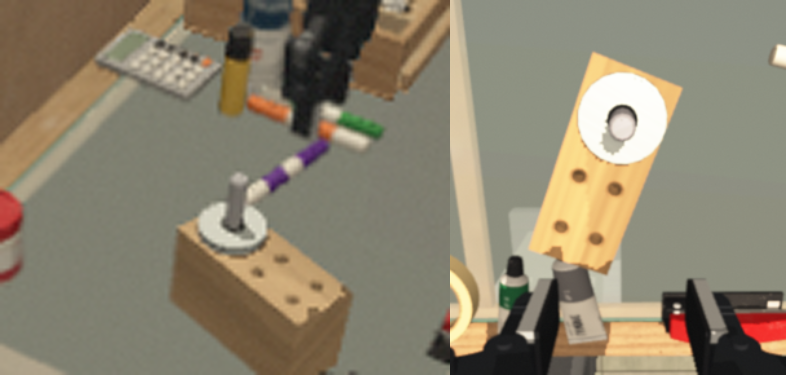

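The gauge stands upright in the well with its stop flat on the stand, and the gripper is clear.

```bash
python3 -c "
from workcell import bot
print(bot.job_done())"
```

```text
the job is handed in; nothing more can be done
None
```

The gauge stands upright on the bottom of the wide well with its stop pressed down on the stand and released, and the job was handed in at about 15 s; the hand-in call returned no verdict.

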